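# Unload the glue press with the left-hand clamp screw

## Task

The glued timber cleats in the bench press are dry. Undo the press's clamp screw all the way to its stop - it has a left-hand thread, so it loosens clockwise - and only then swing the arm by its handle out to the left, clear of the bed and about to its stop; put every cleat in the grey tray, lying level on its floor and not across the rim, and when all are in, swing the arm back straight over the empty bed, leaving the screw undone. Do not disturb the other things on the bench.

Things in the scene. Friction and masses are not known exactly. Their poses are not given: they have to be found in the camera images.
- press_screw (a joint): Turning angle of the press's clamp screw, rad. LEFT-HAND thread: turning the knob CLOCKWISE seen from above undoes it, the value grows and knob and platen rise together 3.5 mm per rad. 0 = screwed hard down, 4.0 = stop, fully undone. Starts at 0 to 0.6. Turning it takes about 0.2 N m; it stays where it is left.
- screw_knob (a point): Centre (half-way up) of the black fluted round clamp knob, 52 mm diameter and 32 mm high, on a vertical axis on top of the press arm, 190 mm from the pillar. The arm's top face is 10 mm below the knob's underside when the screw is down. Grip it across its diameter and turn; about 1.4 rad a grasp, three or four grasps.
- press_arm (a joint): Swing angle of the press arm about its vertical pillar, rad. 0 = straight over the bed (starts within 0.06 of it), grows as the arm swings to the robot's left (+y side), seen from above clockwise; stop at 1.45, where it is clear of the bed. It stays where it is left; about 0.5 N m, 2 to 3 N at the handle.
- press_handle (a point): Grasp point on the arm's upright round handle, a black post 20 mm diameter and 64 mm high at the arm's free end, 262 mm from the pillar axis and 72 mm beyond the knob axis; this point is 28 mm below the post's top and 36 mm above the arm's top face.
- pivot (a point): Point on the vertical pillar axis about which the arm swings (bench height + 107 mm, mid-height of the arm). The grey arm is a bar 34 mm wide, its top face 12 mm above this point and its underside 12 mm below. Axes as the press: x from the bed towards the pillar, z up. The press is fixed to the bench; position and yaw vary.
- bed_centre (a point): Centre of the press bed at the height of the groove floors, 12 mm above the bench. Press axes: x along the grooves towards the pillar (190 mm away), y across, z up. Four parallel grooves 26 mm wide and 10 mm deep, open at both ends, 48 mm apart (at y = -72, -24, 24, 72 mm); the ribs between are 22 mm wide, 150 mm long, tops 10 mm above this point. Over the bed hangs the aluminium platen, 80 x 172 x 8 mm, on the clamp screw: down, it lies on the cleats.
- tray: Grey open tray fixed to the bench, outside 165 (x) x 210 (y) x 35 mm, walls and floor 6 mm, right of the press; origin at the centre of its underside, x and y along its sides, z up. Room for four cleats side by side on edge.
- cleat1_mid (a point): Centre of a glued timber cleat (two-tone laminated batten), 120 (its x) x 22 (its y) x 40 mm (its z), about 70 g, standing on edge along a groove of the press bed. Two to four cleats are there; an absent one reads None.
- cleat2_mid (a point): Centre of a glued timber cleat (two-tone laminated batten), 120 (its x) x 22 (its y) x 40 mm (its z), about 70 g, standing on edge along a groove of the press bed. Two to four cleats are there; an absent one reads None.
- cleat3_mid (a point): Centre of a glued timber cleat (two-tone laminated batten), 120 (its x) x 22 (its y) x 40 mm (its z), about 70 g, standing on edge along a groove of the press bed. Two to four cleats are there; an absent one reads None.
- cleat4_mid (a point): Centre of a glued timber cleat (two-tone laminated batten), 120 (its x) x 22 (its y) x 40 mm (its z), about 70 g, standing on edge along a groove of the press bed. Two to four cleats are there; an absent one reads None.
- stapler: grey air stapler, 230 x 50 x 120 mm, standing to the left; bystander, origin under its centre
- staple_box: blue and yellow staple carton, 100 x 45 x 26 mm, lying left of the press under the sweep of the arm (the arm passes well above it); bystander, origin under its centre
- pliers: black-handled pliers lying flat, 160 mm long, 18 mm high, left of the press; bystander, origin at the pivot
- glue_bottle: white glue bottle, 60 mm diameter, 150 mm tall, behind the tray; bystander, origin under its centre
- tape_measure: yellow tape measure, 70 x 60 x 40 mm, lying flat left of the pillar under the sweep of the arm (the raised platen passes 25 mm above it); bystander, origin under its centre
Not all that is in view belongs to the job. Leave any orange, purple or red look-alike of the part that bears cleat2_mid alone.

How it is judged:
By the outcome, as a careful person would: the job done as asked, in the order asked, and still so for the second after the job is handed in, with the robot touching nothing.
Of cleat1, cleat2, cleat3, cleat4 only 2 to 4 are there at a start; the rules pass over those that are not, and their reading is None.
At some moment in a run one of cleat1, cleat2, cleat3, cleat4 may be knocked a few centimetres aside while the robot is not near it.
Once in a run the grip may slacken for a moment while it holds something.
It also fails if it takes over 210 s, if anything falls off the work surface, if the arm or the gripper's body presses on something with over 40 N, if the wrist force passes 120 N, or if a joint passes its speed limit or range.

## Robot

A 7-joint arm with a two-finger parallel gripper is mounted at the origin on the work surface. World frame = base frame: x ahead of the robot, y to its left, z up, the work surface at z = 0. Lengths are in m, angles in rad, forces in N, time in s.
With the tool pointing down it reaches from about 0.425 to 0.925 m from the base axis. Payload 6.8 kg.
Tool frame: the origin (TCP) lies at the very end of the fingers, on their centre line; the grasp point (between the pads) lies 19 mm behind it (r.tcp_to_grasp is the distance from the TCP to the grasp point, in m); z points along the fingers, y is the line along which they close (so a half turn about z gives the same grasp; the last joint's range is limited). The gripper opens to 85 mm and grips with 20 to 120 N. Pads are 22 mm wide; open, the fingers measure 114 mm over their backs; the gripper's body (76 mm by 85 mm) begins 54 mm behind the grasp point. The pads swing forward as they close: fully open they stand 13 mm farther back than shut.
Start: joints at [-0.108, 0.477, 0.022, 1.555, -0.011, 1.109, -0.083], TCP at [0.675, 0, 0.231] pointing down, gripper open.
Joint ranges: [-2.96, 2.96], [-0.34, 2.1], [-1.41, 1.46], [0.24, 2.44], [-1.37, 4.51], [0.17, 1.92], [-2.96, 2.96]. Speed limits (rad/s): [2.39, 2.39, 3.14, 3.14, 3.14, 3.14, 3.14].

## Interface

Orientations are given as a rotation vector (axis times angle).
In Python, from bench import r gives the robot as it stands.
- The arm moves only by the tool step_arm, never from a script. Its argument "moves" is a list of rows, each a list of 7 numbers: the shift along the tool's x, y, z in mm, then the turn, a rotation vector about the tool's x, y, z in rad, then the finger opening in mm, from 0 to 85.4. A call has 1 to 8 rows; each row is the pose to reach, as a shift and turn from the pose commanded when the call began, along the tool's axes at that moment; what a row does not reach only later rows make up. A row lasts 1/10 s, in which the tool goes at most 50 mm and 8.59 degrees, less where a joint would pass 70% of its speed; a pose out of reach is approached as far as the arm can. A call with a gripper value outside its range is refused whole. The fingers move at their own pace and stop on an object; "grip_force" is the grip in N (left out, the last holds). Time passes only in rows, so rows that repeat a pose let the fingers close. It gives the time, the measured TCP pose, the force, the opening and the grip force at its end, in the units of the state.
- r.get_obs(): the state, without advancing time (a new reading comes with each control period).
- r.grab_frame(name): name is "scene" or "side" or "wrist"; returns a dict with "image" (400x640x3 uint8, red, green, blue), "depth" (400x640 float32, m along the optical axis (not along the pixel's ray), 0 where there is no reading), "mtx" (3x3 intrinsics, pixels), "rvec" (rotation vector, rad) and "tvec" (3), from world to camera coordinates, as OpenCV has them. Camera axes: x right, y down, z forward; pixel columns grow to the right and rows downward; lengths in m; the calibration is good to about 2 mm. A picture is of the moment at which its call begins.
- r.hand_in(): hands the job in; it is judged then, once.
The state is a dict: "clock": time; "joints": joint angles; "qvel": joint speeds; "tau": joint torques, N m; "tcp_pos": TCP position; "orientation": TCP orientation; "contact_force": force on the tool from outside, world axes, zero at the start; "moment": the same for the moment, N m; "grip_width": finger opening in m; "gripper_force": force on a finger pad.
Only numpy, scipy, OpenCV 4.12 (cv2) and the standard library are available. Lean on these libraries where they do the work, as an engineer would, in place of code of your own. Each camera call takes 0.05 s, during which the arm holds its last target. There are 200 camera calls.

## Working session

There is one attempt and no reset: what is moved stays moved. The work goes in short steps, Python scripts to look and compute and a tool call to move; the robot and the scene stay as the last step left them, time stands still between calls to the robot, and variables do not carry over. Pictures are saved under pics/ and viewed, at most 14 in all, crops included, and the job is handed in when it is done.

Besides the shell and the picture viewer there is one more tool, called after "Emit:" as name(argument=value, ...) on one line, values as JSON. step_arm: Moves the arm, as the interface text tells. Its arguments: {"type":"object","properties":{"moves":{"type":"array","items":{"type":"array","items":{"type":"number"}}},"grip_force":{"type":"number"}},"required":["moves"]}

```bash
mkdir -p pics; cat > h.py <<'E'
import numpy as np, cv2, sys
from bench import r
from scipy.spatial.transform import Rotation as R
def grab(n,save=None):
    f=r.grab_frame(n)
    if save: cv2.imwrite('pics/'+save,f['image'][:,:,::-1])
    Rm=cv2.Rodrigues(np.array(f['rvec'],float))[0]; t=np.array(f['tvec'],float).ravel()
    f['R']=Rm; f['t']=t
    K=np.array(f['mtx']); d=f['depth']
    v,u=np.mgrid[0:d.shape[0],0:d.shape[1]]
    c=np.stack([(u-K[0,2])/K[0,0]*d,(v-K[1,2])/K[1,1]*d,d],-1)
    f['xyz']=(c-t)@Rm   # world points
    f['xyz'][d<=0]=np.nan
    return f
def ray(f,u,v,z):
    K=np.array(f['mtx']); c=np.array([(u-K[0,2])/K[0,0],(v-K[1,2])/K[1,1],1.])
    d=f['R'].T@c; o=-f['R'].T@f['t']; return o+d*(z-o[2])/d[2]
def tool():
    o=r.get_obs(); return np.array(o['tcp_pos']),R.from_rotvec(o['orientation']),o
def delta(p):  # world point -> tool shift mm
    t,q,o=tool(); return np.round(q.inv().apply(np.array(p)-t)*1000,1)
E
python3 - <<'E'
from h import *
np.set_printoptions(precision=3,suppress=True)
for n in ('scene','side','wrist'):
    f=grab(n,n+'0.png'); print(n,-f['R'].T@f['t'],(f['depth']>0).mean(), f['R'][2])
    np.savez('f_'+n,**{k:f[k] for k in('image','depth','mtx','R','t','xyz')})
t,q,o=tool(); print(t,q.as_matrix(),o)
E
```

```text
scene [ 0.909 -0.671  0.708] 0.995984375 [-0.385  0.697 -0.605]
side [0.119 0.528 0.793] 0.9959765625 [ 0.425 -0.546 -0.722]
wrist [0.674 0.065 0.372] 0.99611328125 [-0.002 -0.26  -0.966]
[0.675 0.    0.231] [[-0.     1.    -0.001]
 [ 1.     0.    -0.   ]
 [-0.    -0.001 -1.   ]] {'clock': 0.15, 'joints': array([-0.108,  0.478,  0.022,  1.556, -0.012,  1.109, -0.083]), 'qvel': array([-0.001, -0.003,  0.001, -0.004,  0.001,  0.001,  0.   ]), 'tau': array([  0.002, -59.692,   1.609, -28.149,   0.013,   0.007,   0.   ]), 'tcp_pos': array([0.675, 0.   , 0.231]), 'orientation': array([-2.221, -2.221,  0.002]), 'contact_force': array([-0.503,  0.233, -0.493]), 'moment': array([-0.011,  0.034,  0.056]), 'gripper_force': 0.0, 'grip_width': 0.08555207543078909}
```

View pics/scene0.png

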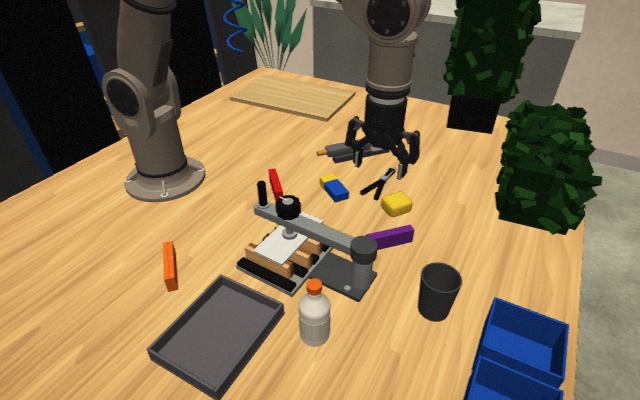

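View pics/side0.png

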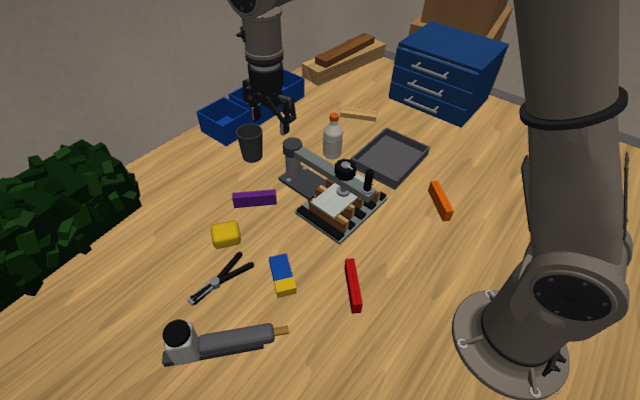

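The scene view shows the knob at (288,207), the handle at (262,193), the pillar at (362,255) and the tray at (217,333). The side view has the knob at (345,170), the handle at (368,180) and the tray at (390,157). The orange, red and purple look-alikes lie loose.

```bash
python3 - <<'E'
from h import *
np.set_printoptions(precision=3,suppress=True)
P={n:dict(np.load(f'f_{n}.npz')) for n in('scene','side','wrist')}
box={'scene':{'knob':(272,192,304,222),'handle':(255,178,270,208),'pillar':(345,232,382,268)},'side':{'knob':(333,155,358,184),'handle':(361,166,376,194),'pillar':(280,135,304,160)}}
for n in box:
  f=P[n]
  for k,(a,b,c,d) in box[n].items():
    X=f['xyz'][b:d,a:c].reshape(-1,3); im=f['image'][b:d,a:c].reshape(-1,3).astype(int)
    near=np.hypot(*(X[:,:2]-np.nanmedian(X[:,:2],0)).T)<.1
    m=near&(X[:,2]>.05)&((im.max(1)<60)|(k=='pillar')); Y=X[m]; zt=np.percentile(Y[:,2],97)
    T=Y[Y[:,2]>zt-.004]; 
    (cx,cy),rad=cv2.minEnclosingCircle(T[:,:2].astype(np.float32))
    print(n,k,'ztop',zt,'circ',cx,cy,rad,'mean',T.mean(0),len(T))
# tray
for n in('scene','side'):
  f=P[n];X=f['xyz'];hs=cv2.cvtColor(f['image'],cv2.COLOR_RGB2HSV)
  m=(hs[...,1]<60)&(hs[...,2]<150)&(X[...,2]<.045)&(X[...,2]>0.003)&(X[...,0]<1)&(X[...,0]>.3)&(X[...,1]<-.08)&(X[...,1]>-.5)
  l,lab,st,ce=cv2.connectedComponentsWithStats(m.astype(np.uint8)); i=1+st[1:,4].argmax(); Y=X[lab==i]
  print(n,'tray px',ce[i],st[i],'z',np.percentile(Y[:,2],[2,30,50,98]))
  for z in(1,):
    T=Y[Y[:,2]>.028]; print(' rim rect',cv2.minAreaRect(T[:,:2].astype(np.float32)), cv2.minAreaRect(Y[:,:2].astype(np.float32)))
# wood-coloured points above bench -> cleats
for n in P:
  f=P[n];X=f['xyz']
  hs=cv2.cvtColor(f['image'],cv2.COLOR_RGB2HSV)
  m=(X[...,2]>.03)&(X[...,2]<.075)&(X[...,0]<1)&(X[...,0]>.4)&(abs(X[...,1])<.3)&(hs[...,1]>70)&(hs[...,0]<25)
  l,lab,st,ce=cv2.connectedComponentsWithStats(m.astype(np.uint8))
  for i in range(1,l):
    if st[i,4]>25: Y=X[lab==i]; print(n,'wood',ce[i],st[i,4],Y.min(0),Y.max(0), f['image'][lab==i].mean(0))
E
python3 - <<'E'
import cv2
a=cv2.imread('pics/scene0.png')[150:310,220:400]; b=cv2.imread('pics/wrist0.png')
cv2.imwrite('pics/c1.png',cv2.hconcat([cv2.resize(a,(450,400),interpolation=2),cv2.resize(b,(350,219)).copy() if 0 else cv2.resize(b[:, 80:560],(350,400))]))
E
```

```text
scene knob ztop 0.15915240095230648 circ 0.5054177045822144 -0.08713428676128387 0.02687162719666958 mean [ 0.507 -0.09   0.157] 196
scene handle ztop 0.18289883242604582 circ 0.43301573395729065 -0.08249927312135696 0.009056422859430313 mean [ 0.435 -0.083  0.182] 33
scene pillar ztop 0.12702857155117547 circ 0.6936202645301819 -0.09559189528226852 0.02944609522819519 mean [ 0.694 -0.097  0.125] 407
side knob ztop 0.15971988199376064 circ 0.5022390484809875 -0.08316150307655334 0.02669980190694332 mean [ 0.501 -0.081  0.158] 154
side handle ztop 0.18350564216613907 circ 0.4310655891895294 -0.07988423854112625 0.010161170735955238 mean [ 0.431 -0.079  0.182] 42
side pillar ztop 0.1277445912147706 circ 0.6922274827957153 -0.09359239041805267 0.03010428138077259 mean [ 0.692 -0.093  0.126] 191
scene tray px [216.483 335.246] [ 147  275  137  125 8979] z [0.003 0.005 0.006 0.035]
 rim rect ((0.5058057904243469, -0.3467714786529541), (0.16435080766677856, 0.21196334064006805), 0.03893960639834404) ((0.5059905052185059, -0.3467922806739807), (0.1647334098815918, 0.21194832026958466), 0.06
[... 1455 characters left out ...]
7  176.378] 37 [ 0.504 -0.005  0.03 ] [ 0.533 -0.004  0.036] [75.703 58.865 47.757]
wrist wood [188.677 190.914] 548 [ 0.535 -0.028  0.03 ] [ 0.557 -0.004  0.056] [121.157  93.175  66.405]
wrist wood [520.475 224.525] 40 [ 0.858 -0.049  0.033] [ 0.869 -0.044  0.074] [98.7 82.1 61.8]
wrist wood [199.845 238.999] 1017 [ 0.536 -0.078  0.03 ] [ 0.573 -0.054  0.056] [127.704  98.965  71.905]
wrist wood [ 89.244 238.405] 131 [ 0.451 -0.072  0.048] [ 0.458 -0.05   0.053] [153.656 120.481  85.969]
wrist wood [217.026 270.846] 39 [ 0.561 -0.106  0.03 ] [ 0.574 -0.102  0.038] [70.282 54.641 44.41 ]
wrist wood [199.547 331.839] 137 [ 0.543 -0.173  0.032] [ 0.551 -0.156  0.053] [126.219 100.307  71.051]
```

View pics/c1.png

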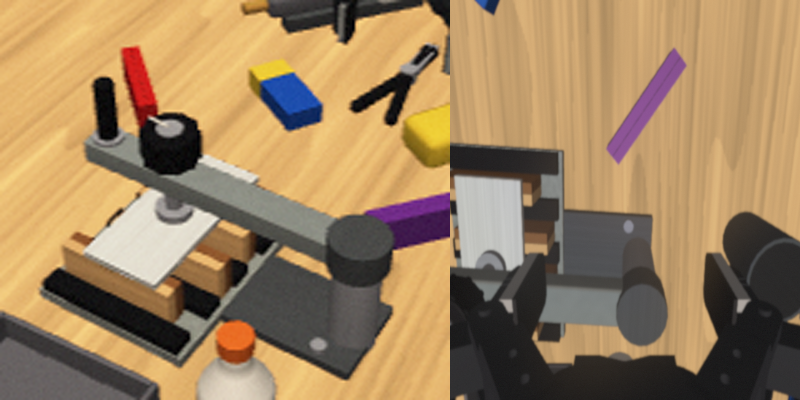

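Four cleats are there, at y ≈ -0.157, -0.10, -0.06 and -0.013. The two views agree to about 3 mm. Knob is at (0.504,-0.085) with its top at 0.159, handle at (0.432,-0.081) with its top at 0.183, and pillar at (0.693,-0.0945). The knob–pillar and handle–pillar distances come out at 189 and 261 mm, as they should. Now I go above the knob, pre-turned anticlockwise.

Emit:
step_arm(moves=[[-11,-21,0,0,0,-0.15,70],[-22,-43,0,0,0,-0.3,70],[-33,-64,0,0,0,-0.45,70],[-43,-86,0,0,0,-0.6,70],[-54,-107,0,0,0,-0.75,70],[-64,-128,0,0,0,-0.9,70],[-75,-150,0,0,0,-1.05,70],[-85,-171,0,0,0,-1.2,70]], grip_force=60)

```text
clock: 0.95
tcp_pos: [0.5028, -0.0855, 0.2311]
orientation: [-0.57, -3.089, 0.0]
contact_force: [1.1, -0.3, 0.6]
grip_width: 0.0702
gripper_force: 0.0
```

```bash
python3 - <<'E'
from h import *
np.set_printoptions(precision=3,suppress=True)
t,q,o=tool(); print(t,q.as_matrix(),o['joints']); print(delta([.504,-.085,.126]))
f=grab('wrist','w1.png'); X=f['xyz']; im=f['image'].astype(int)
m=(abs(X[...,2]-.157)<.004)&(np.hypot(X[...,0]-.504,X[...,1]+.085)<.035)
T=X[m];print(m.sum(),cv2.minEnclosingCircle(T[:,:2].astype(np.float32)),np.median(T[:,2]))
m=(abs(X[...,2]-.181)<.005)&(np.hypot(X[...,0]-.432,X[...,1]+.081)<.02)
T=X[m];print(m.sum(),len(T) and cv2.minEnclosingCircle(T[:,:2].astype(np.float32)))
E
```

```text
[ 0.503 -0.086  0.231] [[-0.934  0.357 -0.001]
 [ 0.357  0.934 -0.   ]
 [ 0.    -0.    -1.   ]] [ 0.211  0.216 -0.19   1.934  0.048  0.996  1.205]
[ -1.    0.9 105.1]
5229 ((0.502705991268158, -0.08601891994476318), 0.028377657756209373) 0.15788263860341553
1184 ((0.430644154548645, -0.08219214528799057), 0.010128495283424854)
```

Emit:
step_arm(moves=[[0,0,40,0,0,0,70],[0,0,75,0,0,0,70],[0,0,95,0,0,0,70],[0,0,105,0,0,0,70],[0,0,105,0,0,0,45],[0,0,105,0,0,0,45],[0,0,105,0,0,0,45],[0,0,105,0,0,0,45]])

```text
clock: 1.8
tcp_pos: [0.5036, -0.0851, 0.1266]
orientation: [-0.58, -3.087, 0.0]
contact_force: [-2.1, -0.0, -4.4]
grip_width: 0.0509
gripper_force: 63.8
```

Emit:
step_arm(moves=[[0,0,-0.5,0,0,0.15,45],[0,0,-1,0,0,0.3,45],[0,0,-1.6,0,0,0.45,45],[0,0,-2.1,0,0,0.6,45],[0,0,-2.6,0,0,0.75,45],[0,0,-3.1,0,0,0.9,45],[0,0,-3.7,0,0,1.05,45],[0,0,-4.2,0,0,1.2,45]])

```text
clock: 2.6
tcp_pos: [0.5031, -0.0854, 0.1308]
orientation: [-2.227, -2.214, 0.002]
contact_force: [-4.9, -0.9, -3.5]
grip_width: 0.0504
gripper_force: 64.0
```

```bash
python3 - <<'E'
from h import *
np.set_printoptions(precision=3,suppress=True)
t,q,o=tool(); print(t,o['joints'],o['moment'],o['contact_force']); 
f=grab('scene','s1.png'); cv2.imwrite('pics/s1c.png',cv2.resize(f['image'][130:310,190:410,::-1],(660,540)))
E
```

```text
[ 0.503 -0.085  0.131] [-0.019  0.337  0.078  2.043 -0.036  0.765  0.075] [-0.245  0.863  0.197] [-4.893 -0.933 -3.528]
```

View pics/s1c.png

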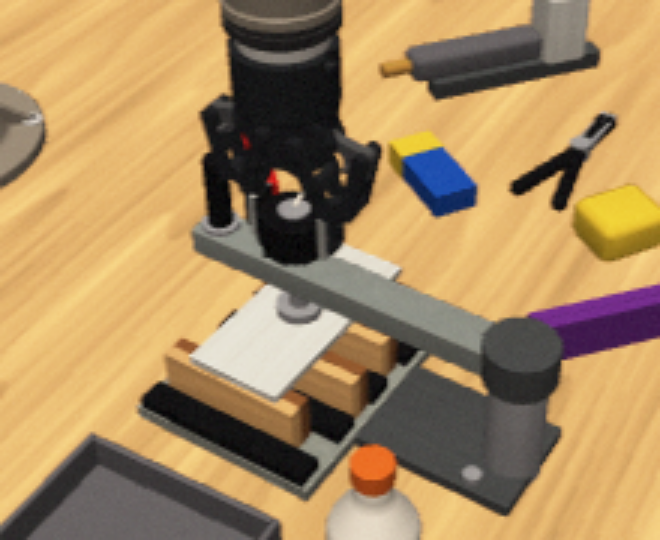

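The gripper holds the knob at about crop (295,230) and the platen has come off the cleats. The moment about z is 0.2 N m as expected, so I keep turning.

Emit:
step_arm(moves=[[0,0,-0.5,0,0,0.15,45],[0,0,-1,0,0,0.3,45],[0,0,-1.6,0,0,0.45,45],[0,0,-2.1,0,0,0.6,45],[0,0,-2.6,0,0,0.75,45],[0,0,-3.1,0,0,0.9,45],[0,0,-3.7,0,0,1.05,45],[0,0,-4.2,0,0,1.2,45]])

```text
clock: 3.45
tcp_pos: [0.5026, -0.0849, 0.1349]
orientation: [-3.087, -0.575, 0.004]
contact_force: [-7.2, -0.5, 1.9]
grip_width: 0.0509
gripper_force: 64.1
```

```bash
python3 - <<'E'
from h import *
np.set_printoptions(precision=3,suppress=True)
t,q,o=tool(); print(t,o['joints'],o['moment'],o['contact_force'],o['grip_width']); 
E
```

```text
[ 0.503 -0.085  0.135] [-0.238  0.342  0.344  2.054 -0.163  0.773 -0.998] [-0.044  1.338  0.215] [-7.24  -0.504  1.871] 0.05091879923053045
```

Emit:
step_arm(moves=[[0,0,-0.5,0,0,0.15,45],[0,0,-1,0,0,0.3,45],[0,0,-1.6,0,0,0.45,45],[0,0,-2.1,0,0,0.6,45],[0,0,-2.6,0,0,0.75,45],[0,0,-3.1,0,0,0.9,45],[0,0,-3.3,0,0,0.95,45],[0,0,-3.3,0,0,0.95,45]])

```text
clock: 4.25
tcp_pos: [0.5026, -0.0844, 0.1382]
orientation: [-3.011, 0.894, 0.005]
contact_force: [-7.5, 1.5, 1.5]
grip_width: 0.0503
gripper_force: 61.7
```

```bash
python3 - <<'E'
from h import *
np.set_printoptions(precision=3,suppress=True)
t,q,o=tool(); print(t,o['joints'],o['moment'],o['contact_force'],o['grip_width']); 
E
```

```text
[ 0.503 -0.084  0.138] [-0.419  0.367  0.571  2.062 -0.278  0.789 -1.828] [ 0.123  1.439 -0.094] [-7.531  1.508  1.45 ] 0.050334644263939535
```

Turned 3.35 rad so far. Now I creep on and watch the moment.

Emit:
step_arm(moves=[[0,0,-0.3,0,0,0.08,45],[0,0,-0.6,0,0,0.16,45],[0,0,-0.8,0,0,0.24,45],[0,0,-1.1,0,0,0.32,45]])

```text
clock: 4.65
tcp_pos: [0.5027, -0.0842, 0.1393]
orientation: [-2.83, 1.364, 0.005]
contact_force: [-7.7, 2.0, 2.1]
grip_width: 0.0507
gripper_force: 61.9
```

```bash
python3 - <<'E'
from h import *
np.set_printoptions(precision=3,suppress=True)
t,q,o=tool(); print(t,q.as_rotvec(),o['joints'],o['moment'],o['contact_force'],o['grip_width']); 
E
```

```text
[ 0.503 -0.084  0.139] [-2.83   1.364  0.005] [-0.481  0.381  0.652  2.065 -0.323  0.798 -2.104] [0.252 1.437 0.213] [-7.702  1.998  2.088] 0.050693082417903795
```

Emit:
step_arm(moves=[[0,0,-0.3,0,0,0.08,45],[0,0,-0.5,0,0,0.14,45],[0,0,-0.7,0,0,0.2,45],[0,0,-0.9,0,0,0.26,45]])

```text
clock: 5.05
tcp_pos: [0.5029, -0.0839, 0.1402]
orientation: [-2.631, 1.716, 0.005]
contact_force: [-6.1, 5.2, 1.4]
grip_width: 0.0503
gripper_force: 62.0
```

```bash
python3 - <<'E'
from h import *
np.set_printoptions(precision=3,suppress=True)
t,q,o=tool(); print(t,q.as_rotvec(),o['joints'],o['moment'],o['contact_force'],o['grip_width']); 
E
```

```text
[ 0.503 -0.084  0.14 ] [-2.631  1.716  0.005] [-0.532  0.396  0.72   2.066 -0.362  0.807 -2.322] [1.341 1.139 1.842] [-6.147  5.162  1.43 ] 0.05031070734196878
```

The moment jumped to 1.8 N m, so the screw is at its stop. I'll relieve the load, release and lift.

Emit:
step_arm(moves=[[0,0,-0.9,0,0,-0.06,45],[0,0,-0.9,0,0,-0.08,50],[0,0,-0.9,0,0,-0.08,66],[0,0,-0.9,0,0,-0.08,66],[0,0,-0.9,0,0,-0.08,66],[0,0,-30,0,0,-0.08,66],[0,0,-75,0,0,-0.15,66],[0,0,-90,0,0,-0.3,66]])

```text
clock: 5.85
tcp_pos: [0.5067, -0.0862, 0.2342]
orientation: [-2.856, 1.304, -0.01]
contact_force: [0.2, 0.3, 0.5]
grip_width: 0.0659
gripper_force: 0.0
```

```bash
cat > m.py <<'E'
from h import *
np.set_printoptions(precision=3,suppress=True)
# measure knob/handle tops/pillar
def meas(names=('scene','side'),kn=(.504,-.085),ha=(.432,-.081)):
  for n in names:
    f=grab(n); X=f['xyz']; im=f['image'].astype(int)
    for k,c,rr,zr in(('knob',kn,.05,(.13,.185)),('handle',ha,.025,(.172,.19))):
      m=(np.hypot(X[...,0]-c[0],X[...,1]-c[1])<rr)&(X[...,2]>zr[0])&(X[...,2]<zr[1])&(im.max(-1)<90)
      Y=X[m]
      if len(Y)<10: continue
      zt=np.percentile(Y[:,2],97);T=Y[Y[:,2]>zt-.004];print(n,k,zt,cv2.minEnclosingCircle(T[:,:2].astype(np.float32)),len(T))
if __name__=='__main__':
  t,q,o=tool(); print(t,q.as_matrix(),o['joints'],o['contact_force']); meas(('scene','side','wrist'))
E
python3 m.py
```

```text
[ 0.507 -0.086  0.234] [[ 0.655 -0.756  0.007]
 [-0.756 -0.655 -0.001]
 [ 0.005 -0.005 -1.   ]] [-0.574  0.241  0.737  1.974 -0.194  0.989 -2.173] [0.161 0.267 0.542]
scene knob 0.172604053015561 ((0.504926860332489, -0.08518050611019135), 0.027155626565217972) 209
scene handle 0.18353824588072526 ((0.43213918805122375, -0.07979141175746918), 0.009258946403861046) 29
side knob 0.17351301980959105 ((0.5034450888633728, -0.08126674592494965), 0.02615644596517086) 159
side handle 0.18461015068570935 ((0.43157508969306946, -0.07919568568468094), 0.01042559277266264) 37
wrist knob 0.1723460919178272 ((0.5023983716964722, -0.08502387255430222), 0.027860339730978012) 4158
wrist handle 0.18351459157761066 ((0.43273019790649414, -0.0777776762843132), 0.008982867933809757) 258
```

The knob rose about 13.7 mm, so the screw is undone. Now I unwind the wrist by -3.94 rad in total and go to the handle.

Emit:
step_arm(moves=[[0,0,0,0,0,-0.15,66],[0,0,0,0,0,-0.3,66],[0,0,0,0,0,-0.45,66],[0,0,0,0,0,-0.6,66],[0,0,0,0,0,-0.75,66],[0,0,0,0,0,-0.9,66],[0,0,0,0,0,-1.05,66],[0,0,0,0,0,-1.2,66]])

```text
clock: 6.8
tcp_pos: [0.5034, -0.0849, 0.2286]
orientation: [-3.095, -0.537, 0.003]
contact_force: [-0.1, -0.6, 0.1]
grip_width: 0.0657
gripper_force: 0.0
```

Emit:
step_arm(moves=[[0,0,0,0,0,-0.15,66],[0,0,0,0,0,-0.3,66],[0,0,0,0,0,-0.45,66],[0,0,0,0,0,-0.6,66],[0,0,0,0,0,-0.75,66],[0,0,0,0,0,-0.9,66],[0,0,0,0,0,-1.05,66],[0,0,0,0,0,-1.2,66]])

```text
clock: 7.6
tcp_pos: [0.5034, -0.085, 0.2285]
orientation: [-2.25, -2.19, 0.002]
contact_force: [-0.6, -0.2, -0.8]
grip_width: 0.0661
gripper_force: 0.0
```

Emit:
step_arm(moves=[[0,0,0,0,0,-0.15,50],[0,0,0,0,0,-0.3,50],[0,0,0,0,0,-0.45,50],[0,0,0,0,0,-0.6,50],[0,0,0,0,0,-0.75,50],[0,0,0,0,0,-0.9,50],[0,0,0,0,0,-1.05,50],[0,0,0,0,0,-1.2,50]])

```text
clock: 8.4
tcp_pos: [0.5034, -0.0849, 0.2284]
orientation: [-0.621, -3.077, -0.0]
contact_force: [1.4, -0.3, -0.0]
grip_width: 0.0502
gripper_force: 0.0
```

```bash
cat > go.py <<'E'
import sys
from h import *
np.set_printoptions(precision=3,suppress=True)
# args x y z yaw_deg(of tool y, tool pointing down): prints shift mm + rotvec
x,y,z,a=map(float,sys.argv[1:5]); a=np.radians(a)
t,q,o=tool(); Y=np.array([np.cos(a),np.sin(a),0]); Z=np.array([0,0,-1.]); 
for s in(1,-1):
  T=R.from_matrix(np.stack([np.cross(s*Y,Z),s*Y,Z],1)); print(delta([x,y,z]),(q.inv()*T).as_rotvec())
print(t,o['joints'],'F',o['contact_force'],'M',o['moment'],o['grip_width'],o['clock'])
E
python3 go.py .432 -.0797 .234 86.8
```

```text
[ 67.8 -22.9  -5.4] [-0.    -0.002 -0.342]
[ 67.8 -22.9  -5.4] [-0.003  0.     2.799]
[ 0.503 -0.085  0.228] [-0.096  0.209  0.163  1.954 -0.041  0.984  1.259] F [ 1.374 -0.285 -0.01 ] M [0.039 0.016 0.004] 0.050218439326853125 8.4
```

Emit:
step_arm(moves=[[34,-12,0,0,0,-0.15,50],[68,-23,0,0,0,-0.3,50],[68,-23,0,0,0,-0.34,50],[68,-23,0,0,0,-0.34,50]])

```text
clock: 8.8
tcp_pos: [0.4313, -0.0796, 0.229]
orientation: [-0.1, -3.138, -0.001]
contact_force: [0.9, 0.2, 0.3]
grip_width: 0.0501
gripper_force: 0.0
```

```bash
python3 go.py .432 -.0797 .137 86.8
```

```text
[-0.8 -0.1 92. ] [ 0.001 -0.002 -0.008]
[-0.8 -0.1 92. ] [-0.002 -0.001  3.134]
[ 0.431 -0.08   0.229] [-0.071  0.083  0.119  2.1   -0.013  0.961  1.562] F [0.894 0.219 0.276] M [ 0.018 -0.046  0.008] 0.050109534945935355 8.8
```

Emit:
step_arm(moves=[[0,0,40,0,0,0,50],[0,0,75,0,0,0,50],[0,0,92,0,0,0,50],[0,0,92,0,0,0,50],[0,0,92,0,0,0,10],[0,0,92,0,0,0,10],[0,0,92,0,0,0,10],[0,0,92,0,0,0,10]], grip_force=40)

```text
clock: 9.6
tcp_pos: [0.4336, -0.0798, 0.139]
orientation: [0.096, 3.137, 0.0]
contact_force: [0.6, -0.7, 3.5]
grip_width: 0.0189
gripper_force: 39.2
```

```bash
cat > arc.py <<'E'
import sys
from h import *
np.set_printoptions(precision=3,suppress=True)
# swing rows in tool axes: args pivot x y, step list of angles (clockwise +)
px,py=map(float,sys.argv[1:3]); t,q,o=tool(); p=np.array([px,py]); v=t[:2]-p
print('r',np.hypot(*v),'ang',np.arctan2(v[1],-v[0]))
for a in map(float,sys.argv[3:]):
  c,s=np.cos(-a),np.sin(-a); w=p+np.array([[c,-s],[s,c]])@v
  print(a,np.round(delta([*w,t[2]]),0))
print(t,o['joints'],'F',o['contact_force'],'M',o['moment'],o['grip_width'],o['clock'])
E
python3 arc.py .693 -.0945 .1 .2 .3 .4 .5 .6 .7
```

```text
r 0.2598448603480508 ang 0.05675532208190241
0.1 [-1. 26.  0.]
0.2 [-5. 52.  0.]
0.3 [-11.  77.   0.]
0.4 [-20. 101.   0.]
0.5 [-31. 125.   0.]
0.6 [-45. 147.   0.]
0.7 [-60. 168.   0.]
[ 0.434 -0.08   0.139] [-0.061  0.218  0.114  2.191 -0.037  0.731  1.588] F [ 0.583 -0.667  3.522] M [-0.114 -0.122 -0.021] 0.01890022242039975 9.6
```

Emit:
step_arm(moves=[[0,13,0,0,0,0.05,10],[-1,26,0,0,0,0.1,10],[-3,39,0,0,0,0.15,10],[-5,52,0,0,0,0.2,10],[-11,77,0,0,0,0.3,10],[-20,101,0,0,0,0.4,10],[-31,125,0,0,0,0.5,10],[-45,147,0,0,0,0.6,10]])

```text
clock: 10.4
tcp_pos: [0.488, 0.0641, 0.1391]
orientation: [1.026, 2.966, 0.0]
contact_force: [4.6, -6.6, 1.1]
grip_width: 0.0188
gripper_force: 40.2
```

```bash
python3 arc.py .693 -.0945 .1 .2 .3 .4 .5 .6 .7
```

```text
r 0.2591914399268526 ang 0.6585066621697424
0.1 [-1. 26.  0.]
0.2 [-5. 52.  0.]
0.3 [-11.  77.   0.]
0.4 [-20. 101.   0.]
0.5 [-31. 124.   0.]
0.6 [-44. 147.   0.]
0.7 [-60. 167.   0.]
[0.488 0.064 0.139] [-0.381  0.296  0.145  2.083 -0.059  0.763  0.705] F [ 4.614 -6.574  1.121] M [-1.393 -0.931  0.024] 0.01883696722708906 10.4
```

Emit:
step_arm(moves=[[-1,26,0,0,0,0.1,10],[-5,52,0,0,0,0.2,10],[-11,77,0,0,0,0.3,10],[-20,101,0,0,0,0.4,10],[-31,124,0,0,0,0.5,10],[-44,147,0,0,0,0.6,10],[-60,167,0,0,0,0.7,10],[-65,174,0,0,0,0.73,10]])

```text
clock: 11.2
tcp_pos: [0.6473, 0.16, 0.1391]
orientation: [2.016, 2.405, -0.0]
contact_force: [-0.6, -6.2, 6.5]
grip_width: 0.0191
gripper_force: 41.0
```

```bash
python3 arc.py .693 -.0945 .05 .08 .1 
```

```text
r 0.2585675592839364 ang 1.3929954785787673
0.05 [-0. 13.  0.]
0.08 [-1. 21.  0.]
0.1 [-1. 26.  0.]
[0.647 0.16  0.139] [-0.545  0.567  0.295  1.675 -0.193  0.926 -0.002] F [-0.646 -6.245  6.487] M [-1.263  0.36  -0.008] 0.01905467767778966 11.2
```

Emit:
step_arm(moves=[[0,7,0,0,0,0.03,10],[0,13,0,0,0,0.05,10],[0,18,0,0,0,0.07,10],[-1,21,0,0,0,0.08,10],[-1,23,0,0,0,0.09,10],[-1,23,0,0,0,0.09,10]])

```text
clock: 11.8
tcp_pos: [0.6683, 0.1629, 0.1391]
orientation: [2.12, 2.315, 0.0]
contact_force: [1.6, -6.4, 4.3]
grip_width: 0.0187
gripper_force: 40.7
```

```bash
python3 arc.py .693 -.0945 .05 
```

```text
r 0.25856543683556343 ang 1.4749883773475085
0.05 [-0. 13.  0.]
[0.668 0.163 0.139] [-0.546  0.602  0.315  1.619 -0.214  0.953 -0.07 ] F [ 1.576 -6.4    4.333] M [-1.07  -0.048  0.052] 0.018725388968838755 11.8
```

Emit:
step_arm(moves=[[0,2,0,0,0,0.01,10],[0,4,0,0,0,0.015,10],[0,5,0,0,0,0.02,10],[0,5,0,0,0,0.02,10]])

```text
clock: 12.2
tcp_pos: [0.673, 0.1633, 0.1391]
orientation: [2.142, 2.295, -0.0]
contact_force: [1.1, -4.8, 4.9]
grip_width: 0.0192
gripper_force: 40.7
```

```bash
python3 arc.py .693 -.0945 .05 
```

```text
r 0.25859630714156967 ang 1.4932320102504373
0.05 [-0. 13.  0.]
[0.673 0.163 0.139] [-0.546  0.61   0.32   1.607 -0.219  0.96  -0.085] F [ 1.142 -4.807  4.904] M [-1.062  0.114  0.167] 0.019206446323143913 12.2
```

Swing angle is about 1.49 in world axes, close to the stop. I release, lift and look at the cleats.

Emit:
step_arm(moves=[[0,4,0,0,0,0.02,30],[0,4,0,0,0,0.02,50],[0,4,0,0,0,0.02,50],[0,4,0,0,0,0.02,50],[0,4,-35,0,0,0.02,50],[0,4,-80,0,0,0.02,50],[0,4,-125,0,0,0.02,50],[0,4,-160,0,0,0.02,50]])

```text
clock: 13.0
tcp_pos: [0.6765, 0.1659, 0.3011]
orientation: [2.164, 2.276, 0.003]
contact_force: [0.7, 0.4, -0.2]
grip_width: 0.05
gripper_force: 0.0
```

```bash
python3 go.py .54 -.09 .30 92
```

```text
[-248.8 -149.2    0.5] [ 0.002  0.001 -1.555]
[-248.8 -149.2    0.5] [ 0.001 -0.002  1.586]
[0.677 0.166 0.301] [-0.575  0.48   0.369  1.434 -0.176  1.257 -0.141] F [ 0.691  0.382 -0.159] M [ 0.034 -0.027  0.008] 0.04997082743223757 13.0
```

Emit:
step_arm(moves=[[-35,-21,0,0,0,-0.15,50],[-70,-42,0,0,0,-0.3,50],[-105,-63,0,0,0,-0.45,50],[-140,-84,0,0,0,-0.6,50],[-175,-105,0,0,0,-0.75,50],[-205,-125,0,0,0,-0.9,50],[-230,-140,0,0,0,-1.05,50],[-249,-160,0,0,0,-1.2,50]])

```text
clock: 13.8
tcp_pos: [0.5281, -0.0927, 0.2981]
orientation: [0.494, 3.102, -0.0]
contact_force: [-0.2, -0.3, 0.4]
grip_width: 0.0496
gripper_force: 0.0
```

```bash
python3 go.py .50 -.085 .30 86.8
```

```text
[29.1 -1.4 -1.9] [-0.     0.001 -0.26 ]
[29.1 -1.4 -1.9] [0.001 0.    2.881]
[ 0.528 -0.093  0.298] [-0.16   0.185  0.252  1.819 -0.05   1.143  1.364] F [-0.15 -0.35  0.42] M [ 0.044 -0.07   0.002] 0.04959871971002071 13.8
```

Emit:
step_arm(moves=[[15,0,0,0,0,-0.13,50],[29,-1,0,0,0,-0.26,50],[29,-1,0,0,0,-0.26,50]])

```text
clock: 14.1
tcp_pos: [0.4996, -0.0826, 0.2981]
orientation: [-0.093, -3.14, -0.001]
contact_force: [0.9, -0.1, 0.3]
grip_width: 0.0502
gripper_force: 0.0
```

```bash
cat > cl.py <<'E'
from h import *
np.set_printoptions(precision=3,suppress=True)
def cleats(names=('wrist','scene','side'),x=(.38,.62),y=(-.25,.08),z=(.042,.08)):
  for n in names:
    f=grab(n,f'cl_{n}.png');X=f['xyz'];hs=cv2.cvtColor(f['image'],cv2.COLOR_RGB2HSV)
    m=(X[...,2]>z[0])&(X[...,2]<z[1])&(X[...,0]<x[1])&(X[...,0]>x[0])&(abs(X[...,1]-sum(y)/2)<(y[1]-y[0])/2)&(hs[...,1]>60)&(hs[...,0]<25)
    l,lab,st,ce=cv2.connectedComponentsWithStats(m.astype(np.uint8))
    for i in range(1,l):
      if st[i,4]<60: continue
      Y=X[lab==i]; zt=np.percentile(Y[:,2],95); T=Y[Y[:,2]>zt-.004]
      (cx,cy),(w,h),a=cv2.minAreaRect(T[:,:2].astype(np.float32))
      if w<h: w,h,a=h,w,a+90
      a=(a+90)%180-90
      print(n,'px',ce[i].round(),'n',len(T),'ctr %.4f %.4f ztop %.4f  L %.3f W %.3f ang %.1f'%(cx,cy,zt,w,h,a))
if __name__=='__main__':
  cleats(); t,q,o=tool(); print(t,o['joints'])
E
python3 cl.py
```

```text
wrist px [382. 155.] n 2214 ctr 0.4965 -0.0141 ztop 0.0527  L 0.119 W 0.022 ang -3.3
wrist px [250. 158.] n 2207 ctr 0.4914 -0.1586 ztop 0.0528  L 0.120 W 0.022 ang -3.2
wrist px [338. 172.] n 2124 ctr 0.5123 -0.0640 ztop 0.0527  L 0.120 W 0.021 ang -2.3
wrist px [294. 175.] n 2076 ctr 0.5133 -0.1115 ztop 0.0527  L 0.119 W 0.022 ang -2.6
scene px [303. 221.] n 294 ctr 0.4967 -0.0135 ztop 0.0531  L 0.122 W 0.027 ang -3.3
scene px [298. 234.] n 335 ctr 0.5130 -0.0631 ztop 0.0530  L 0.122 W 0.024 ang -2.9
scene px [288. 247.] n 360 ctr 0.5147 -0.1110 ztop 0.0532  L 0.120 W 0.024 ang -2.2
scene px [268. 257.] n 400 ctr 0.4915 -0.1583 ztop 0.0530  L 0.121 W 0.025 ang -3.7
side px [362. 183.] n 220 ctr 0.4917 -0.1565 ztop 0.0538  L 0.120 W 0.024 ang -3.2
side px [345. 189.] n 232 ctr 0.5140 -0.1099 ztop 0.0541  L 0.121 W 0.025 ang -1.8
side px [335. 198.] n 263 ctr 0.5126 -0.0612 ztop 0.0541  L 0.120 W 0.024 ang -3.1
side px [329. 212.] n 277 ctr 0.4976 -0.0119 ztop 0.0540  L 0.121 W 0.025 ang -4.1
[ 0.502 -0.083  0.298] [-0.153  0.134  0.216  1.876 -0.032  1.134  1.582]
```

View pics/cl_wrist.png

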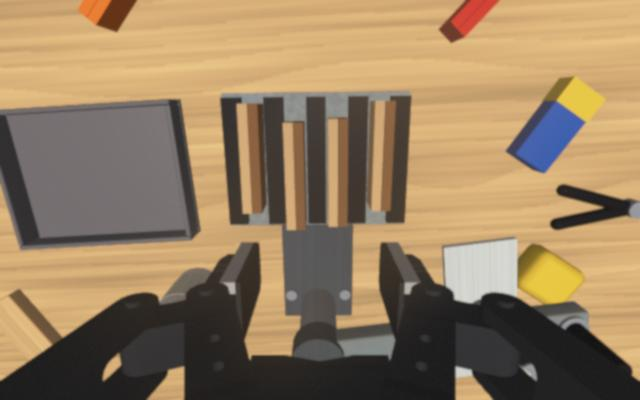

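View pics/cl_scene.png

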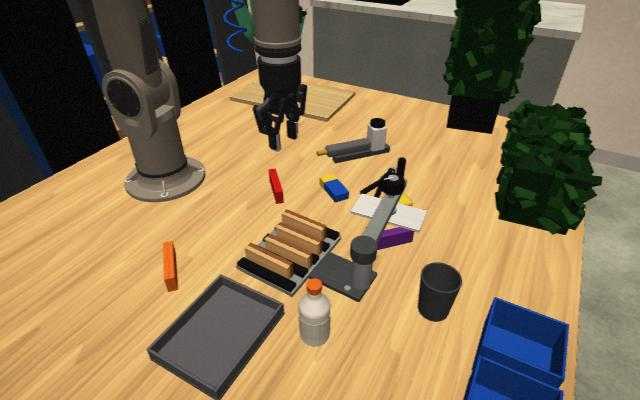

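Wrist view: the four cleats stand in the grooves at (250,158), (294,175), (338,172) and (382,155), the tray is empty, and the arm and platen are clear on the left (480,265). Their tops are at 0.053 in all three views, against 0.052 expected. I start with the rightmost one.

```bash
python3 go.py .4915 -.1583 .026 86.8; python3 - <<'E'
from h import *
f=grab('scene');X=f['xyz'];hs=cv2.cvtColor(f['image'],cv2.COLOR_RGB2HSV)
m=(hs[...,0]<12)&(hs[...,1]>180)&(hs[...,2]>150)&(X[...,2]>.1); print('cap',np.nanmean(X[m],0),m.sum())
E
```

```text
[  5.5 -76.1 272.2] [ 0.     0.001 -0.007]
[  5.5 -76.1 272.2] [ 0.001 -0.     3.134]
[ 0.502 -0.083  0.298] [-0.153  0.134  0.216  1.876 -0.032  1.134  1.582] F [ 0.854 -0.901 -0.522] M [-0.006 -0.023 -0.007] 0.050165097978453435 14.25
cap [ 0.66732571 -0.25423629  0.14916862] 147
```

Emit:
step_arm(moves=[[2,-38,45,0,0,0,37],[5,-76,90,0,0,0,37],[5,-76,135,0,0,0,37],[5,-76,180,0,0,0,37],[5,-76,210,0,0,0,37],[5,-76,210,0,0,0,37]])

```text
clock: 14.9
tcp_pos: [0.4883, -0.1577, 0.0837]
orientation: [-0.097, -3.131, -0.001]
contact_force: [-0.6, 0.5, -0.6]
grip_width: 0.0368
gripper_force: 0.0
```

```bash
python3 go.py .4915 -.1583 .026 86.8
```

```text
[-3.8 -0.4 57.6] [ 0.001 -0.009 -0.006]
[-3.8 -0.4 57.6] [-0.014 -0.001  3.135]
[ 0.488 -0.158  0.084] [ 0.006  0.426  0.227  2.069 -0.149  0.671  1.84 ] F [-0.55   0.488 -0.592] M [-0.023  0.019  0.016] 0.036782692209154935 14.9
```

Emit:
step_arm(moves=[[-4,-0.5,25,0,0,0,37],[-4,-0.5,45,0,0,0,37],[-4,-0.5,57,0,0,0,37],[-4,-0.5,57,0,0,0,37],[-4,-0.5,57,0,0,0,12],[-4,-0.5,57,0,0,0,12],[-4,-0.5,57,0,0,0,12],[-4,-0.5,57,0,0,0,12]], grip_force=60)

```text
clock: 15.7
tcp_pos: [0.4964, -0.1593, 0.0324]
orientation: [0.096, 3.138, -0.0]
contact_force: [-0.9, -0.3, 6.6]
grip_width: 0.0206
gripper_force: 59.4
```

```bash
python3 go.py .505 -.412 .12 90
```

```text
[ -24.2 -251.7  -87.5] [-0.     0.002 -0.061]
[ -24.2 -251.7  -87.5] [0.004 0.    3.081]
[ 0.496 -0.159  0.032] [ 0.035  0.52   0.196  2.079 -0.184  0.556  1.872] F [-0.865 -0.255  6.556] M [0.035 0.24  0.051] 0.020626629428769677 15.7
```

Emit:
step_arm(moves=[[0,0,-30,0,0,0,12],[0,0,-60,0,0,0,12],[0,0,-88,0,0,-0.02,12],[-6,-60,-88,0,0,-0.06,12],[-12,-105,-88,0,0,-0.06,12],[-18,-155,-88,0,0,-0.06,12],[-22,-205,-88,0,0,-0.06,12],[-24,-252,-88,0,0,-0.06,12]])

```text
clock: 16.5
tcp_pos: [0.5042, -0.4106, 0.1196]
orientation: [0.0, 3.141, -0.0]
contact_force: [1.5, -0.7, -0.9]
grip_width: 0.0207
gripper_force: 58.9
```

```bash
python3 go.py .505 -.412 .021 90; python3 - <<'E'
import sys; sys.argv=['x']
from cl import *
cleats(('scene',),(.38,.65),(-.5,.08),(.03,.16))
E
```

```text
[-0.7 -1.3 98.6] [-0.     0.001 -0.   ]
[-0.7 -1.3 98.6] [0.001 0.    3.141]
[ 0.504 -0.411  0.12 ] [ 0.4    0.563  0.262  1.728 -0.181  0.874  2.31 ] F [ 1.477 -0.674 -0.899] M [-0.032 -0.072 -0.018] 0.020733504699369455 16.5
scene px [303. 222.] n 304 ctr 0.4977 -0.0145 ztop 0.0528  L 0.121 W 0.025 ang -1.8
scene px [298. 236.] n 342 ctr 0.5131 -0.0627 ztop 0.0527  L 0.120 W 0.025 ang -3.1
scene px [288. 249.] n 365 ctr 0.5142 -0.1108 ztop 0.0528  L 0.120 W 0.024 ang -3.2
scene px [197. 326.] n 62 ctr 0.5048 -0.3978 ztop 0.1456  L 0.023 W 0.005 ang 1.6
```

View pics/cl_scene.png

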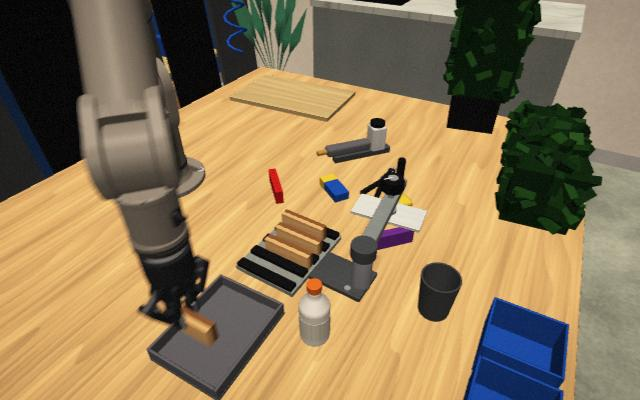

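The held cleat at (200,327) hangs level over the tray. Lowering it so its bottom just meets the floor (TCP ≈ 0.0265).

Emit:
step_arm(moves=[[-3,-1,40,0,0,0,12],[-3,-1,75,0,0,0,12],[-3,-1,88,0,0,0,12],[-3,-1,92,0,0,0,12],[-3,-1,93,0,0,0,12],[-3,-1,93,0,0,0,12]])

```text
clock: 17.15
tcp_pos: [0.5077, -0.41, 0.0271]
orientation: [0.001, 3.14, -0.001]
contact_force: [-0.1, -0.0, -0.7]
grip_width: 0.0205
gripper_force: 59.1
```

Emit:
step_arm(moves=[[0,0,0,0,0,0,24],[0,0,0,0,0,0,29],[0,0,0,0,0,0,29],[0,0,0,0,0,0,29],[0,0,-15,0,0,0,29],[0,0,-50,0,0,0,29],[0,0,-85,0,0,0,36],[0,0,-100,0,0,0,36]])

```text
clock: 17.95
tcp_pos: [0.5085, -0.4114, 0.1306]
orientation: [0.002, 3.137, -0.005]
contact_force: [0.3, -0.8, -0.0]
grip_width: 0.036
gripper_force: 0.0
```

```bash
python3 go.py .511 -.111 .10 86.8; python3 -c "
from cl import *
cleats(('scene','wrist'),(.38,.65),(-.5,.08),(.03,.16))"
```

```text
[ -2.  300.5  29.6] [-0.003  0.005  0.055]
[ -2.  300.5  29.6] [-0.008 -0.005 -3.087]
[ 0.508 -0.411  0.131] [ 0.393  0.553  0.267  1.715 -0.18   0.891  2.305] F [ 0.288 -0.783 -0.006] M [-0.044 -0.061 -0.013] 0.03600320093162601 17.95
scene px [303. 222.] n 291 ctr 0.4973 -0.0137 ztop 0.0531  L 0.122 W 0.024 ang -4.0
scene px [298. 236.] n 337 ctr 0.5129 -0.0632 ztop 0.0527  L 0.121 W 0.026 ang -1.9
scene px [288. 249.] n 358 ctr 0.5146 -0.1115 ztop 0.0530  L 0.121 W 0.024 ang -2.6
scene px [195. 350.] n 714 ctr 0.5036 -0.4201 ztop 0.0471  L 0.121 W 0.044 ang -0.1
wrist px [290.  65.] n 63 ctr 0.4216 -0.4311 ztop 0.0347  L 0.039 W 0.000 ang 89.7
wrist px [478.  64.] n 137 ctr 0.4212 -0.3134 ztop 0.0339  L 0.084 W 0.000 ang 89.8
wrist px [570. 158.] n 300 ctr 0.4971 -0.2441 ztop 0.0350  L 0.158 W 0.025 ang 9.3
wrist px [323. 186.] n 5723 ctr 0.5024 -0.4104 ztop 0.0466  L 0.120 W 0.022 ang -0.1
wrist px [242. 263.] n 84 ctr 0.5015 -0.4413 ztop 0.1590  L 0.005 W 0.001 ang -85.8
wrist px [291. 282.] n 187 ctr 0.5083 -0.4126 ztop 0.1589  L 0.037 W 0.023 ang -89.3
```

Cleat 1 lies at (0.502,-0.410), top at 0.0466, level in the tray. Next is the cleat at (0.5135,-0.111).

Emit:
step_arm(moves=[[0,45,0,0,0,0.01,36],[0,90,0,0,0,0.02,36],[0,135,0,0,0,0.03,36],[0,180,0,0,0,0.04,36],[0,225,0,0,0,0.05,36],[-1,270,0,0,0,0.055,36],[-2,300,10,0,0,0.055,36],[-2,300,25,0,0,0.055,36]])

```text
clock: 18.85
tcp_pos: [0.5094, -0.104, 0.1002]
orientation: [-0.075, -3.14, -0.004]
contact_force: [-0.1, -0.1, -0.6]
grip_width: 0.036
gripper_force: 0.0
```

```bash
python3 go.py .511 -.1112 .027 86.8
```

```text
[-2.  -7.3 73.2] [ 0.003 -0.001  0.008]
[-2.  -7.3 73.2] [ 0.001  0.004 -3.134]
[ 0.509 -0.104  0.1  ] [-0.102  0.404  0.228  2.05  -0.142  0.703  1.739] F [-0.144 -0.142 -0.598] M [-0.023  0.013 -0.055] 0.036033224075053404 18.85
```

Emit:
step_arm(moves=[[0,-7,20,0,0,0.005,36],[-2,-7,20,0,0,0.005,36],[-2,-7,20,0,0,0.005,36]])

```text
clock: 19.15
tcp_pos: [0.5103, -0.117, 0.0804]
orientation: [-0.096, -3.138, 0.0]
contact_force: [0.7, -0.2, -0.9]
grip_width: 0.0362
gripper_force: 0.0
```

```bash
python3 go.py .511 -.1112 .027 86.8
```

```text
[-0.4  5.9 53.4] [-0.    -0.002 -0.005]
[-0.4  5.9 53.4] [-0.003  0.     3.136]
[ 0.51  -0.117  0.08 ] [-0.075  0.442  0.225  2.052 -0.155  0.665  1.761] F [ 0.659 -0.243 -0.886] M [-0.03  -0.014 -0.013] 0.03622743903275638 19.15
```

Measured readings overshoot while moving, so I correct after it settles.

Emit:
step_arm(moves=[[0,6,0,0,0,0,36],[0,6,0,0,0,0,36],[0,6,0,0,0,0,36]])

```text
clock: 19.45
tcp_pos: [0.5117, -0.1106, 0.0816]
orientation: [0.095, 3.139, 0.0]
contact_force: [-0.6, 0.4, 0.5]
grip_width: 0.0359
gripper_force: 0.0
```

```bash
python3 go.py .511 -.1112 .027 86.8; python3 -c "
from cl import *
cleats(('wrist',),(.38,.65),(-.2,.08),(.03,.08))"
```

```text
[ 0.7 -0.7 54.6] [ 0.     0.001 -0.004]
[ 0.7 -0.7 54.6] [ 0.002 -0.     3.137]
[ 0.512 -0.111  0.082] [-0.087  0.439  0.225  2.054 -0.155  0.664  1.75 ] F [-0.587  0.418  0.545] M [-0.017 -0.003 -0.034] 0.035915814845969694 19.45
wrist px [507. 178.] n 10853 ctr 0.4966 -0.0141 ztop 0.0524  L 0.120 W 0.023 ang -3.4
wrist px [413. 188.] n 7303 ctr 0.5001 -0.0632 ztop 0.0524  L 0.096 W 0.022 ang -2.8
wrist px [318. 225.] n 9136 ctr 0.5135 -0.1118 ztop 0.0525  L 0.121 W 0.021 ang -2.6
```

Emit:
step_arm(moves=[[0,-1,25,0,0,0,36],[0,-1,45,0,0,0,36],[0,-1,53,0,0,0,36],[0,-1,53,0,0,0,36],[0,-1,53,0,0,0,12],[0,-1,53,0,0,0,12],[0,-1,53,0,0,0,12],[0,-1,53,0,0,0,12]])

```text
clock: 20.3
tcp_pos: [0.5118, -0.112, 0.0288]
orientation: [0.096, 3.139, -0.0]
contact_force: [-0.5, -0.1, 5.1]
grip_width: 0.0203
gripper_force: 59.4
```

```bash
python3 go.py .505 -.368 .12 90
```

```text
[  -8.9 -255.9  -91.2] [-0.     0.001 -0.061]
[  -8.9 -255.9  -91.2] [0.002 0.    3.081]
[ 0.512 -0.112  0.029] [-0.058  0.53   0.194  2.074 -0.187  0.553  1.78 ] F [-0.458 -0.111  5.108] M [-0.043  0.141 -0.008] 0.020283731497355195 20.3
```

Emit:
step_arm(moves=[[0,0,-30,0,0,0,12],[0,0,-60,0,0,0,12],[0,0,-91,0,0,-0.02,12],[-3,-55,-91,0,0,-0.06,12],[-5,-105,-91,0,0,-0.06,12],[-6,-155,-91,0,0,-0.06,12],[-6,-205,-91,0,0,-0.06,12],[-6,-255,-91,0,0,-0.06,12]])

```text
clock: 21.1
tcp_pos: [0.5016, -0.3635, 0.1191]
orientation: [0.001, 3.141, 0.0]
contact_force: [1.2, -0.5, -0.5]
grip_width: 0.0206
gripper_force: 59.0
```

Emit:
step_arm(moves=[[0,0,0,0,0,0,12],[0,0,0,0,0,0,12]])

```text
clock: 21.3
tcp_pos: [0.5009, -0.3632, 0.1188]
orientation: [-0.007, -3.141, 0.0]
contact_force: [-0.1, 1.4, -0.6]
grip_width: 0.0208
gripper_force: 59.1
```

```bash
python3 go.py .502 -.368 .0235 90
```

```text
[-1.2 -4.7 95.3] [-0.    -0.001 -0.004]
[-1.2 -4.7 95.3] [-0.001  0.     3.137]
[ 0.501 -0.363  0.119] [ 0.327  0.519  0.269  1.807 -0.178  0.839  2.247] F [-0.065  1.377 -0.643] M [ 0.038 -0.018  0.052] 0.020758611135801287 21.3
```

Emit:
step_arm(moves=[[-1,-5,40,0,0,0,12],[-1,-5,75,0,0,0,12],[-1,-5,90,0,0,0,12],[-1,-5,95,0,0,0,12],[-1,-5,95,0,0,0,12],[-1,-5,95,0,0,0,12]])

```text
clock: 21.9
tcp_pos: [0.5041, -0.3665, 0.0252]
orientation: [-0.0, 3.14, -0.001]
contact_force: [0.6, -0.1, -1.7]
grip_width: 0.0207
gripper_force: 59.1
```

Emit:
step_arm(moves=[[0,0,0,0,0,0,24],[0,0,0,0,0,0,29],[0,0,0,0,0,0,29],[0,0,0,0,0,0,29],[0,0,-15,0,0,0,29],[0,0,-50,0,0,0,29],[0,0,-85,0,0,0,36],[0,0,-100,0,0,0,36]])

```text
clock: 22.7
tcp_pos: [0.5045, -0.3681, 0.1284]
orientation: [0.002, 3.137, -0.005]
contact_force: [1.9, -0.4, -0.5]
grip_width: 0.0359
gripper_force: 0.0
```

```bash
python3 go.py .511 -.0635 .09 86.8; python3 -c "
from cl import *
cleats(('scene','wrist'),(.43,.59),(-.5,.08),(.038,.1))"
```

```text
[ -6.  304.8  37.6] [-0.003  0.005  0.055]
[ -6.  304.8  37.6] [-0.008 -0.004 -3.087]
[ 0.504 -0.368  0.128] [ 0.327  0.513  0.274  1.791 -0.177  0.856  2.254] F [ 1.876 -0.401 -0.543] M [-0.048 -0.013 -0.03 ] 0.03587766346228791 22.7
scene px [303. 221.] n 302 ctr 0.4972 -0.0139 ztop 0.0528  L 0.121 W 0.025 ang -3.3
scene px [298. 235.] n 329 ctr 0.5136 -0.0626 ztop 0.0530  L 0.120 W 0.025 ang -3.2
scene px [212. 331.] n 660 ctr 0.5070 -0.3662 ztop 0.0471  L 0.121 W 0.023 ang 1.3
scene px [195. 348.] n 716 ctr 0.5032 -0.4095 ztop 0.0472  L 0.121 W 0.022 ang 0.3
wrist px [255. 174.] n 4775 ctr 0.4905 -0.4105 ztop 0.0465  L 0.097 W 0.022 ang -0.1
wrist px [323. 198.] n 5734 ctr 0.5061 -0.3672 ztop 0.0465  L 0.120 W 0.022 ang 0.9
```

Two are in, level (tops at 0.0465). Now the third, at (0.513,-0.0635).

Emit:
step_arm(moves=[[0,45,0,0,0,0.01,36],[0,90,0,0,0,0.02,36],[0,135,0,0,0,0.03,36],[-2,180,0,0,0,0.04,36],[-4,225,0,0,0,0.05,36],[-6,270,0,0,0,0.055,36],[-6,300,10,0,0,0.055,36],[-6,301,30,0,0,0.055,36]])

```text
clock: 23.6
tcp_pos: [0.5097, -0.06, 0.0937]
orientation: [0.075, 3.14, 0.004]
contact_force: [0.8, -1.1, -0.7]
grip_width: 0.0361
gripper_force: 0.0
```

Emit:
step_arm(moves=[[0,0,0,0,0,0,36],[0,0,0,0,0,0,36],[0,0,0,0,0,0,36]])

```text
clock: 23.9
tcp_pos: [0.5093, -0.067, 0.0944]
orientation: [0.091, 3.14, -0.001]
contact_force: [0.2, -1.4, -0.5]
grip_width: 0.036
gripper_force: 0.0
```

```bash
python3 go.py .512 -.0636 .027 86.8; python3 -c "
from cl import *
cleats(('wrist',),(.38,.65),(-.2,.08),(.03,.08))"
```

```text
[-2.5  3.5 67.4] [-0.     0.    -0.002]
[-2.5  3.5 67.4] [0.    0.001 3.14 ]
[ 0.509 -0.067  0.094] [-0.179  0.405  0.23   2.069 -0.142  0.682  1.657] F [ 0.207 -1.408 -0.544] M [-0.049 -0.022  0.005] 0.03597661035816598 23.9
wrist px [417. 174.] n 8181 ctr 0.4952 -0.0140 ztop 0.0525  L 0.117 W 0.022 ang -3.3
wrist px [327. 219.] n 8108 ctr 0.5122 -0.0637 ztop 0.0525  L 0.121 W 0.022 ang -2.7
```

Emit:
step_arm(moves=[[-2,3.4,10,0,0,0,36],[-2,3.4,25,0,0,0,36],[-2,3.4,50,0,0,0,36],[-2,3.4,66,0,0,0,36],[-2,3.4,66,0,0,0,36],[-2,3.4,66,0,0,0,12],[-2,3.4,66,0,0,0,12],[-2,3.4,66,0,0,0,12]])

```text
clock: 24.75
tcp_pos: [0.5121, -0.0625, 0.0288]
orientation: [0.088, 3.139, 0.0]
contact_force: [0.2, -0.1, -1.0]
grip_width: 0.0207
gripper_force: 58.9
```

Emit:
step_arm(moves=[[-2,3.4,0,0,0,0,12]])

```text
clock: 24.85
tcp_pos: [0.5131, -0.0608, 0.0286]
orientation: [-0.089, -3.14, 0.003]
contact_force: [-5.0, -12.4, 2.7]
grip_width: 0.0209
gripper_force: 59.9
```

```bash
python3 go.py .504 -.325 .12 90
```

```text
[  -5.8 -264.5  -91. ] [-0.002 -0.    -0.057]
[  -5.8 -264.5  -91. ] [-0.     0.003  3.085]
[ 0.513 -0.061  0.029] [-0.158  0.523  0.193  2.089 -0.183  0.545  1.68 ] F [ -5.007 -12.385   2.705] M [-2.84   0.974  0.342] 0.02092620301902534 24.85
```

Emit:
step_arm(moves=[[2,-3,0,0,0,0,12],[2,-3,-30,0,0,0,12],[2,-3,-60,0,0,0,12],[0,-3,-91,0,0,-0.02,12],[-3,-53,-91,0,0,-0.06,12],[-5,-103,-91,0,0,-0.06,12],[-6,-153,-91,0,0,-0.06,12],[-6,-203,-91,0,0,-0.06,12]])

```text
clock: 25.65
tcp_pos: [0.5085, -0.2634, 0.1196]
orientation: [-0.008, 3.14, 0.0]
contact_force: [0.8, 0.5, -1.0]
grip_width: 0.0211
gripper_force: 59.5
```

Emit:
step_arm(moves=[[0,-45,0,0,0,0,12],[0,-62,0,0,0,0,12],[0,-62,0,0,0,0,12],[0,-62,0,0,0,0,12]])

```text
clock: 26.05
tcp_pos: [0.5087, -0.3228, 0.1188]
orientation: [0.007, -3.141, -0.002]
contact_force: [0.1, 0.1, -0.8]
grip_width: 0.021
gripper_force: 59.5
```

```bash
python3 go.py .504 -.325 .0235 90; python3 -c "
from cl import *
cleats(('side',),(.4,.62),(-.5,.08),(.038,.14))"
```

```text
[ 4.7 -2.3 95.3] [ 0.001 -0.     0.005]
[ 4.7 -2.3 95.3] [ 0.     0.002 -3.137]
[ 0.509 -0.323  0.119] [ 0.258  0.496  0.271  1.847 -0.176  0.823  2.194] F [ 0.067  0.083 -0.751] M [ 0.032  0.055 -0.042] 0.02103223286742268 26.05
side px [394. 140.] n 68 ctr 0.5090 -0.3136 ztop 0.1372  L 0.120 W 0.022 ang 7.5
side px [329. 212.] n 271 ctr 0.4967 -0.0123 ztop 0.0540  L 0.120 W 0.024 ang -3.1
```

```bash
python3 - <<'E'
from h import *
ims=[]
for n,b in(('side',(90,210,340,450)),('scene',(270,390,140,290))):
    f=grab(n); ims.append(cv2.resize(f['image'][b[0]:b[1],b[2]:b[3],::-1],(400,400)))
cv2.imwrite('pics/held3.png',cv2.hconcat(ims))
E
```

```text
(no output)
```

View pics/held3.png

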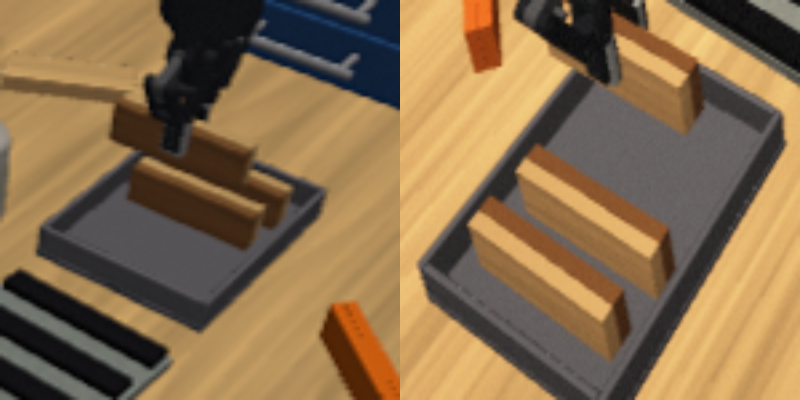

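Both halves show the held cleat level over the tray and the two placed ones upright. Lowering it.

Emit:
step_arm(moves=[[4,-2,40,0,0,0,12],[4,-2,75,0,0,0,12],[4,-2,90,0,0,0,12],[4,-2,95,0,0,0,12],[4,-2,95,0,0,0,12],[4,-2,95,0,0,0,12]])

```text
clock: 26.8
tcp_pos: [0.5057, -0.3265, 0.0254]
orientation: [-0.007, 3.139, -0.002]
contact_force: [0.2, 0.1, -0.9]
grip_width: 0.0209
gripper_force: 59.6
```

Emit:
step_arm(moves=[[0,0,0,0,0,0,24],[0,0,0,0,0,0,29],[0,0,0,0,0,0,29],[0,0,0,0,0,0,29],[0,0,-15,0,0,0,29],[0,0,-50,0,0,0,29],[0,0,-85,0,0,0,36],[0,0,-100,0,0,0,36]])

```text
clock: 27.6
tcp_pos: [0.506, -0.3273, 0.1283]
orientation: [-0.006, 3.137, -0.004]
contact_force: [0.4, 0.6, -0.3]
grip_width: 0.036
gripper_force: 0.0
```

```bash
python3 go.py .496 -.014 .095 86.8; python3 -c "
from cl import *
cleats(('scene','wrist'),(.43,.59),(-.5,.08),(.038,.1))"
```

```text
[  9.  313.4  32.5] [-0.002  0.005  0.06 ]
[  9.  313.4  32.5] [-0.008 -0.004 -3.082]
[ 0.506 -0.327  0.128] [ 0.259  0.481  0.28   1.845 -0.174  0.833  2.199] F [ 0.401  0.631 -0.307] M [0.009 0.021 0.041] 0.03601882990562054 27.6
scene px [303. 221.] n 295 ctr 0.4975 -0.0136 ztop 0.0530  L 0.123 W 0.024 ang -3.7
scene px [226. 315.] n 593 ctr 0.5074 -0.3259 ztop 0.0472  L 0.121 W 0.023 ang 0.7
scene px [212. 331.] n 656 ctr 0.5066 -0.3662 ztop 0.0471  L 0.121 W 0.023 ang 0.8
scene px [195. 348.] n 715 ctr 0.5039 -0.4095 ztop 0.0471  L 0.121 W 0.023 ang -0.2
wrist px [194. 190.] n 6177 ctr 0.5024 -0.4103 ztop 0.0465  L 0.120 W 0.023 ang -0.0
wrist px [259. 178.] n 4711 ctr 0.5059 -0.3672 ztop 0.0465  L 0.120 W 0.022 ang 1.0
wrist px [322. 196.] n 5797 ctr 0.5065 -0.3270 ztop 0.0465  L 0.120 W 0.022 ang 1.0
```

Three are in. Now the last one, at (0.4965,-0.014).

Emit:
step_arm(moves=[[0,45,0,0,0,0.01,36],[0,90,0,0,0,0.02,36],[2,135,0,0,0,0.03,36],[4,180,0,0,0,0.04,36],[6,225,0,0,0,0.05,36],[9,270,0,0,0,0.06,36],[9,305,10,0,0,0.06,36],[9,313,30,0,0,0.06,36]])

```text
clock: 28.5
tcp_pos: [0.4944, -0.0079, 0.0938]
orientation: [0.077, 3.14, 0.004]
contact_force: [-0.1, -0.9, 0.1]
grip_width: 0.0359
gripper_force: 0.0
```

Emit:
step_arm(moves=[[0,0,0,0,0,0,36],[0,0,0,0,0,0,36],[0,0,0,0,0,0,36]])

```text
clock: 28.8
tcp_pos: [0.4943, -0.0146, 0.0943]
orientation: [0.091, 3.14, -0.001]
contact_force: [0.2, -0.0, -0.3]
grip_width: 0.0361
gripper_force: 0.0
```

```bash
python3 go.py .4965 -.014 .027 86.8; python3 -c "
from cl import *
cleats(('wrist',),(.38,.65),(-.2,.08),(.03,.08))"
```

```text
[-2.1  0.8 67.3] [-0.001  0.    -0.002]
[-2.1  0.8 67.3] [0.    0.001 3.139]
[ 0.494 -0.015  0.094] [-0.283  0.378  0.225  2.112 -0.133  0.665  1.544] F [ 0.236 -0.007 -0.307] M [ 0.001  0.004 -0.011] 0.036114637786070526 28.8
wrist px [322. 219.] n 8106 ctr 0.4969 -0.0141 ztop 0.0525  L 0.121 W 0.022 ang -3.2
```

Emit:
step_arm(moves=[[-2,0.7,10,0,0,0,36],[-2,0.7,25,0,0,0,36],[-2,0.7,50,0,0,0,36],[-2,0.7,66,0,0,0,36],[-2,0.7,66,0,0,0,36],[-2,0.7,66,0,0,0,12],[-2,0.7,66,0,0,0,12],[-2,0.7,66,0,0,0,12]])

```text
clock: 29.65
tcp_pos: [0.4969, -0.0126, 0.0288]
orientation: [0.088, 3.139, 0.0]
contact_force: [0.2, 0.0, -1.2]
grip_width: 0.0211
gripper_force: 58.7
```

Emit:
step_arm(moves=[[0,0,0,0,0,0,12]])

```text
clock: 29.75
tcp_pos: [0.4967, -0.0125, 0.0286]
orientation: [0.088, 3.139, 0.0]
contact_force: [0.5, -0.8, -1.2]
grip_width: 0.021
gripper_force: 58.7
```

```bash
python3 go.py .504 -.284 .12 90
```

```text
[ -22.5 -270.7  -91.4] [ 0.     0.001 -0.056]
[ -22.5 -270.7  -91.4] [ 0.002 -0.     3.086]
[ 0.497 -0.012  0.029] [-0.25   0.499  0.184  2.135 -0.178  0.52   1.582] F [ 0.489 -0.806 -1.219] M [-0.023  0.006  0.05 ] 0.02099046194546634 29.75
```

Emit:
step_arm(moves=[[0,0,-30,0,0,0,12],[0,0,-60,0,0,0,12],[0,0,-91,0,0,-0.02,12],[-5,-50,-91,0,0,-0.06,12],[-10,-100,-91,0,0,-0.06,12],[-15,-150,-91,0,0,-0.06,12],[-19,-200,-91,0,0,-0.06,12],[-22,-245,-91,0,0,-0.06,12]])

```text
clock: 30.55
tcp_pos: [0.5044, -0.2608, 0.1195]
orientation: [-0.006, 3.141, -0.001]
contact_force: [0.0, -0.0, 0.1]
grip_width: 0.0206
gripper_force: 59.0
```

Emit:
step_arm(moves=[[0,-20,0,0,0,0,12],[0,-25,0,0,0,0,12],[0,-25,0,0,0,0,12],[0,-25,0,0,0,0,12]])

```text
clock: 30.95
tcp_pos: [0.505, -0.2814, 0.1189]
orientation: [0.01, -3.141, -0.002]
contact_force: [0.8, -0.1, -1.5]
grip_width: 0.021
gripper_force: 59.1
```

```bash
python3 go.py .505 -.284 .0235 90; python3 -c "
from cl import *
cleats(('scene','side'),(.4,.62),(-.5,.08),(.038,.16))"
```

```text
[-0.  -2.7 95.4] [ 0.001 -0.     0.006]
[-0.  -2.7 95.4] [ 0.     0.002 -3.135]
[ 0.505 -0.281  0.119] [ 0.186  0.461  0.279  1.906 -0.173  0.798  2.135] F [ 0.771 -0.069 -1.509] M [0.031 0.02  0.027] 0.020971764534260338 30.95
scene px [243. 276.] n 320 ctr 0.5314 -0.2805 ztop 0.1429  L 0.071 W 0.025 ang -1.3
scene px [226. 315.] n 596 ctr 0.5074 -0.3257 ztop 0.0471  L 0.122 W 0.024 ang 1.0
scene px [212. 331.] n 652 ctr 0.5075 -0.3663 ztop 0.0470  L 0.121 W 0.023 ang 1.3
scene px [194. 348.] n 712 ctr 0.5040 -0.4092 ztop 0.0471  L 0.121 W 0.023 ang 0.1
side px [390. 144.] n 162 ctr 0.5070 -0.2788 ztop 0.1430  L 0.124 W 0.028 ang 0.1
```

Emit:
step_arm(moves=[[0,0,40,0,0,0,12],[0,0,75,0,0,0,12],[0,0,90,0,0,0,12],[0,0,95,0,0,0,12],[0,0,95,0,0,0,12],[0,0,95,0,0,0,12]])

```text
clock: 31.65
tcp_pos: [0.5057, -0.2837, 0.0254]
orientation: [-0.007, 3.139, -0.001]
contact_force: [0.3, -0.2, -0.2]
grip_width: 0.021
gripper_force: 59.0
```

Emit:
step_arm(moves=[[0,0,0,0,0,0,24],[0,0,0,0,0,0,29],[0,0,0,0,0,0,29],[0,0,0,0,0,0,29],[0,0,-15,0,0,0,29],[0,0,-55,0,0,0,29],[0,0,-100,0,0,0,40],[0,0,-140,0,0,0,50]])

```text
clock: 32.45
tcp_pos: [0.5046, -0.2837, 0.167]
orientation: [-0.006, 3.141, -0.001]
contact_force: [1.7, 0.3, -0.5]
grip_width: 0.0501
gripper_force: 0.0
```

```bash
python3 -c "
from cl import *
cleats(('scene','wrist'),(.43,.59),(-.5,.08),(.038,.1))
from m import meas
meas(('scene','side'),(.68,.095),(.673,.168))
f=grab('side');X=f['xyz']; c=(np.hypot(X[...,0]-.673,X[...,1]-.168)<.02)&(X[...,2]>.13);print(X[c].max(0),X[c].mean(0))"
python3 go.py .64 -.0 .26 0
```

```text
scene px [239. 300.] n 530 ctr 0.5074 -0.2841 ztop 0.0472  L 0.121 W 0.025 ang 0.8
scene px [226. 315.] n 588 ctr 0.5074 -0.3257 ztop 0.0471  L 0.121 W 0.024 ang 0.8
scene px [212. 331.] n 655 ctr 0.5068 -0.3663 ztop 0.0471  L 0.121 W 0.023 ang 0.9
scene px [195. 348.] n 722 ctr 0.5033 -0.4095 ztop 0.0471  L 0.121 W 0.023 ang -0.2
wrist px [159. 174.] n 4520 ctr 0.5022 -0.4104 ztop 0.0466  L 0.119 W 0.023 ang -0.2
wrist px [215. 179.] n 4375 ctr 0.5060 -0.3673 ztop 0.0466  L 0.120 W 0.023 ang 0.8
wrist px [323. 179.] n 4228 ctr 0.5060 -0.2844 ztop 0.0466  L 0.119 W 0.022 ang 0.4
wrist px [267. 180.] n 4275 ctr 0.5062 -0.3269 ztop 0.0466  L 0.120 W 0.022 ang 1.1
scene knob 0.17230723731423922 ((0.6782737374305725, 0.09353957325220108), 0.028709206730127335) 176
scene handle 0.18325167028528233 ((0.6740073561668396, 0.1637059599161148), 0.009139837697148323) 24
side knob 0.17362548371878808 ((0.6771163940429688, 0.09680617600679398), 0.027549242600798607) 174
side handle 0.18427012228744546 ((0.6720131039619446, 0.16810111701488495), 0.008929009549319744) 34
[0.682 0.177 0.185] [0.668 0.17  0.162]
[-136.8  282.6  -95.5] [0.    0.    1.575]
[-136.8  282.6  -95.5] [-0.     0.    -1.567]
[ 0.504 -0.283  0.164] [ 0.167  0.402  0.304  1.873 -0.152  0.888  2.118] F [-1.126  0.692 -0.553] M [ 0.022  0.041 -0.009] 0.05000117300728918 32.7
```

All four cleats are level in the tray. Handle now at (0.673,0.166), agreeing with where I let it go. Going back to it.

Emit:
step_arm(moves=[[0,0,-50,0,0,0,50],[0,40,-90,0,0,0.13,50],[-20,90,-100,0,0,0.28,50],[-40,135,-100,0,0,0.43,50],[-60,180,-100,0,0,0.58,50],[-80,225,-100,0,0,0.73,50],[-105,270,-100,0,0,0.88,50],[-130,315,-100,0,0,1.03,50]])

```text
clock: 33.5
tcp_pos: [0.6222, 0.0143, 0.2624]
orientation: [-1.499, -2.758, 0.003]
contact_force: [2.2, -0.6, 0.6]
grip_width: 0.0501
gripper_force: 0.0
```

```bash
python3 go.py .673 .1655 .26 4
```

```text
[ 99.2 124.9   2.2] [-0.003 -0.001  0.505]
[ 99.2 124.9   2.2] [ 0.001 -0.004 -2.636]
[0.622 0.014 0.262] [-0.406  0.379  0.376  1.671 -0.151  1.124  0.587] F [ 2.168 -0.625  0.574] M [-0.057 -0.079 -0.01 ] 0.050102687599811936 33.5
```

Emit:
step_arm(moves=[[25,32,0,0,0,0.14,50],[50,63,0,0,0,0.28,50],[75,94,0,0,0,0.42,50],[99,125,0,0,0,0.5,50],[99,125,0,0,0,0.5,50],[99,125,0,0,0,0.5,50],[99,125,0,0,0,0.5,50]])

```text
clock: 34.2
tcp_pos: [0.6722, 0.162, 0.2629]
orientation: [-2.13, -2.309, 0.004]
contact_force: [0.3, -1.0, -0.9]
grip_width: 0.0499
gripper_force: 0.0
```

```bash
python3 go.py .673 .1655 .137 4; python3 -c "
from m import *
meas(('wrist',),(.678,.095),(.673,.166))"
```

```text
[  3.6   1.3 125.9] [-0.002  0.002  0.01 ]
[  3.6   1.3 125.9] [-0.002 -0.003 -3.131]
[0.672 0.162 0.263] [-0.624  0.509  0.443  1.496 -0.226  1.189 -0.065] F [ 0.319 -1.006 -0.871] M [-0.065 -0.019 -0.038] 0.049854592203701774 34.2
wrist knob 0.17225789954900605 ((0.6776050925254822, 0.09373973309993744), 0.02811533957719803) 2741
wrist handle 0.18354881961835412 ((0.672160267829895, 0.16566602885723114), 0.009726849384605885) 660
```

Emit:
step_arm(moves=[[3,1,45,0,0,0,50],[3,1,85,0,0,0,50],[3,1,115,0,0,0,50],[3,1,125,0,0,0,50],[3,1,125,0,0,0,10],[3,1,125,0,0,0,10],[3,1,125,0,0,0,10],[3,1,125,0,0,0,10]], grip_force=40)

```text
clock: 35.05
tcp_pos: [0.6737, 0.1662, 0.1409]
orientation: [2.129, 2.309, 0.001]
contact_force: [-4.7, -3.2, 5.1]
grip_width: 0.0191
gripper_force: 40.1
```

```bash
python3 arc.py .693 -.0945 -.1 -.2 -.3 -.4 -.5 -.6 -.7
```

```text
r 0.26138733071394976 ang 1.4969470051366391
-0.1 [ -1. -26.  -0.]
-0.2 [ -5. -52.  -0.]
-0.3 [-11. -77.  -0.]
-0.4 [ -20. -102.   -0.]
-0.5 [ -31. -126.   -0.]
-0.6 [ -45. -148.   -0.]
-0.7 [ -60. -169.   -0.]
[0.674 0.166 0.141] [-0.601  0.622  0.4    1.606 -0.278  0.97  -0.029] F [-4.655 -3.232  5.088] M [-0.477  1.098 -0.008] 0.019062777970922685 35.05
```

Emit:
step_arm(moves=[[0,-13,0,0,0,-0.05,10],[-1,-26,0,0,0,-0.1,10],[-3,-39,0,0,0,-0.15,10],[-5,-52,0,0,0,-0.2,10],[-11,-77,0,0,0,-0.3,10],[-20,-102,0,0,0,-0.4,10],[-31,-126,0,0,0,-0.5,10],[-45,-148,0,0,0,-0.6,10]])

```text
clock: 35.85
tcp_pos: [0.5306, 0.1108, 0.1408]
orientation: [1.344, 2.836, 0.006]
contact_force: [1.7, -0.4, 3.0]
grip_width: 0.0192
gripper_force: 40.6
```

```bash
python3 arc.py .693 -.0945 -.1 -.2 -.3 -.4 -.5 -.6 -.7; python3 - <<'E'
from h import *
# bed yaw: dark groove/rib structure from scene+side, z .008-.026 around the bed
for n in('scene','side'):
    f=grab(n);X=f['xyz'];m=(X[...,2]>.018)&(X[...,2]<.026)&(abs(X[...,0]-.5)<.11)&(abs(X[...,1]+.085)<.13)
    l,lab,st,ce=cv2.connectedComponentsWithStats(m.astype(np.uint8))
    for i in range(1,l):
        if st[i,4]>150: print(n,st[i,4],cv2.minAreaRect(X[lab==i][:,:2].astype(np.float32)))
E
```

```text
r 0.2617748409090792 ang 0.9014770775676846
-0.1 [ -1. -26.  -0.]
-0.2 [ -4. -52.  -0.]
-0.3 [-10. -78.  -0.]
-0.4 [ -19. -102.   -0.]
-0.5 [ -30. -126.   -1.]
-0.6 [ -43. -148.   -1.]
-0.7 [ -59. -170.   -1.]
[0.531 0.111 0.141] [-0.537  0.373  0.268  1.978 -0.136  0.802  0.494] F [ 1.691 -0.42   3.025] M [-0.082  0.048 -0.276] 0.019187122295545988 35.85
scene 382 ((0.5081920623779297, 0.009056738577783108), (0.026570551097393036, 0.15052516758441925), 86.86155700683594)
scene 409 ((0.5055517554283142, -0.038890570402145386), (0.025546880438923836, 0.1512671858072281), 87.1220703125)
scene 451 ((0.5032262802124023, -0.08681797236204147), (0.026023445650935173, 0.15162307024002075), 87.84042358398438)
scene 491 ((0.501064121723175, -0.13379451632499695), (0.02553270384669304, 0.15096093714237213), 86.89227294921875)
scene 547 ((0.4988120198249817, -0.18222346901893616), (0.02457166649401188, 0.15199004113674164), 87.86957550048828)
side 315 ((0.4985036849975586, -0.18076761066913605), (0.025778230279684067, 0.15037351846694946), 86.98668670654297)
side 331 ((0.5011710524559021, -0.13297739624977112), (0.025879478082060814, 0.15039518475532532), 86.87615203857422)
side 355 ((0.5043160319328308, -0.08569037169218063), (0.025384586304426193, 0.1513153314590454), 87.0102310180664)
side 269 ((0.484158992767334, -0.03568865358829498), (0.024790622293949127, 0.10793629288673401), 87.20960998535156)
side 246 ((0.48222947120666504, 0.011711363680660725), (0.02395290695130825, 0.09929928183555603), 87.20880889892578)
```

Emit:
step_arm(moves=[[-1,-26,0,0,0,-0.1,10],[-4,-52,0,0,0,-0.2,10],[-10,-78,0,0,0,-0.3,10],[-19,-102,0,0,0,-0.4,10],[-30,-126,0,0,0,-0.5,10],[-43,-148,0,0,0,-0.6,10],[-51,-160,0,0,0,-0.65,10],[-59,-170,0,0,0,-0.7,10]])

```text
clock: 36.75
tcp_pos: [0.4356, -0.0433, 0.1408]
orientation: [0.296, 3.125, 0.003]
contact_force: [-4.2, 3.2, 10.0]
grip_width: 0.019
gripper_force: 43.8
```

Emit:
step_arm(moves=[[0,-13,0,0,0,-0.05,10],[-1,-26,0,0,0,-0.1,10],[-1,-26,0,0,0,-0.1,10]])

```text
clock: 37.05
tcp_pos: [0.4315, -0.0706, 0.1408]
orientation: [0.143, 3.136, -0.0]
contact_force: [-5.6, -1.1, 12.2]
grip_width: 0.0186
gripper_force: 44.0
```

```bash
python3 arc.py .6933 -.095 -.02 -.04 -.05 -.06 -.08; python3 go.py .4325 -.082 .141 87.2
```

```text
r 0.2629540819632995 ang 0.09303147844712686
-0.02 [-0. -5.  0.]
-0.04 [ -0. -10.   0.]
-0.05 [ -0. -13.   0.]
-0.06 [ -0. -16.   0.]
-0.08 [ -1. -21.   0.]
[ 0.431 -0.071  0.141] [-0.155  0.21   0.197  2.202 -0.061  0.733  1.562] F [-5.599 -1.143 12.18 ] M [-0.211  1.266  0.064] 0.018644789508998682 37.05
[ -2.1 -11.3  -0.2] [-0.     0.002 -0.042]
[ -2.1 -11.3  -0.2] [0.004 0.    3.099]
[ 0.431 -0.071  0.141] [-0.155  0.21   0.197  2.202 -0.061  0.733  1.562] F [-5.599 -1.143 12.18 ] M [-0.211  1.266  0.064] 0.018644789508998682 37.05
```

Emit:
step_arm(moves=[[-1,-5,0,0,0,-0.02,10],[-2,-11,0,0,0,-0.04,10],[-2,-11,0,0,0,-0.04,10],[-2,-11,0,0,0,-0.04,10]])

```text
clock: 37.45
tcp_pos: [0.4307, -0.0806, 0.1407]
orientation: [-0.08, -3.139, -0.0]
contact_force: [-13.3, -1.1, 20.2]
grip_width: 0.0188
gripper_force: 44.9
```

```bash
python3 go.py .4325 -.082 .141 87.2; python3 -c "
from m import *
meas(('scene','side'),(.504,-.085),(.432,-.081))"
```

```text
[-1.9 -1.3 -0.3] [ 0.    -0.002 -0.002]
[-1.9 -1.3 -0.3] [-0.003 -0.     3.139]
[ 0.431 -0.081  0.141] [-0.131  0.213  0.196  2.197 -0.062  0.738  1.626] F [-13.27   -1.136  20.22 ] M [-0.139  2.618  0.131] 0.018834776094951176 37.45
scene knob 0.1724997357174496 ((0.5038284063339233, -0.0863683819770813), 0.027443677186965942) 212
scene handle 0.18985759090786017 ((0.43209126591682434, -0.08153893053531647), 0.023830512538552284) 27
side knob 0.17327049744587275 ((0.5027756690979004, -0.08311859518289566), 0.0275455079972744) 153
side handle 0.1886252319181223 ((0.4225638210773468, -0.0778983011841774), 0.02052968554198742) 14
```

The arm is straight over the bed to within about 0.01 rad. Releasing and lifting off.

Emit:
step_arm(moves=[[1,0,-1,0,0,0,25],[1,0,-1,0,0,0,50],[1,0,-1,0,0,0,50],[1,0,-1,0,0,0,50],[1,0,-30,0,0,0,50],[1,0,-70,0,0,0,50],[1,0,-115,0,0,0,50],[1,0,-150,0,0,0,50]])

```text
clock: 38.35
tcp_pos: [0.4314, -0.0798, 0.2915]
orientation: [0.078, 3.139, 0.0]
contact_force: [1.4, 0.1, 0.6]
grip_width: 0.0498
gripper_force: 0.0
```

Emit:
step_arm(moves=[[-30,30,-10,0,0,0,50],[-60,70,-10,0,0,0,50],[-90,110,-10,0,0,0,50],[-120,150,-10,0,0,0,50],[-120,150,-10,0,0,0,50]])

```text
clock: 38.85
tcp_pos: [0.5608, 0.0716, 0.298]
orientation: [0.063, 3.14, 0.004]
contact_force: [-1.3, -0.3, 0.1]
grip_width: 0.0499
gripper_force: 0.0
```

```bash
python3 -c "
from m import *
meas(('scene','side'),(.504,-.085),(.432,-.081))
from cl import *
cleats(('scene','side'),(.43,.59),(-.5,-.2),(.038,.1))"
```

```text
scene knob 0.17233350759717717 ((0.5041064620018005, -0.08558035641908646), 0.0270275566726923) 213
scene handle 0.18354633588119146 ((0.4328189790248871, -0.08120285719633102), 0.008914735168218613) 30
side knob 0.1737892723102449 ((0.5022364854812622, -0.08287513256072998), 0.026019243523478508) 156
side handle 0.1842416027286969 ((0.4319693148136139, -0.08005102723836899), 0.009956825524568558) 37
scene px [239. 300.] n 537 ctr 0.5073 -0.2831 ztop 0.0470  L 0.120 W 0.024 ang 0.0
scene px [226. 315.] n 583 ctr 0.5068 -0.3257 ztop 0.0472  L 0.122 W 0.024 ang 0.9
scene px [193. 349.] n 1473 ctr 0.5030 -0.4110 ztop 0.0472  L 0.123 W 0.048 ang 1.5
side px [403. 140.] n 290 ctr 0.5029 -0.4084 ztop 0.0482  L 0.122 W 0.052 ang 1.8
side px [387. 153.] n 171 ctr 0.5081 -0.3251 ztop 0.0480  L 0.120 W 0.026 ang 2.1
side px [380. 160.] n 185 ctr 0.5061 -0.2824 ztop 0.0481  L 0.121 W 0.024 ang -0.8
```

View pics/cl_scene.png

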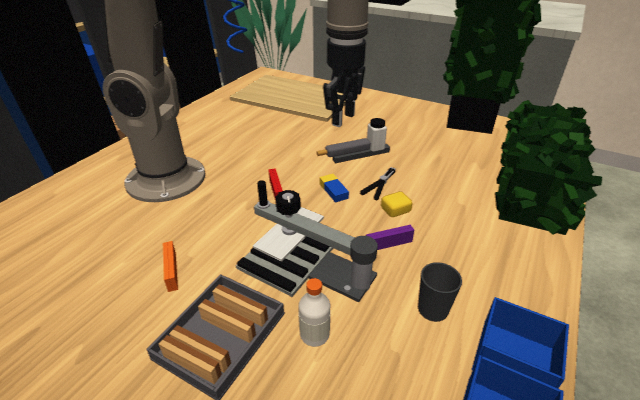

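The final scene view shows the arm straight over the empty bed. All four cleats are upright on the tray floor. One was nudged against its neighbour at (193,349), but its top still reads 0.047, so it stands level. The other things are undisturbed.

```bash
python3 -c "
from bench import r
print(r.hand_in())"
```

```text
the job is handed in; nothing more can be done
None
```

The job is done and handed in at about 39 s: the screw is undone to its stop, all four cleats stand level in the grey tray, the press arm is back straight over the empty bed, and the bystanders look undisturbed.

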